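# Find the clogged filter on the comparator scale

## Robot

A 6-joint arm with a two-finger parallel gripper is mounted at the origin on the work surface. World frame = base frame: x ahead of the robot, y to its left, z up, the work surface at z = 0. Lengths are in m, angles in rad, forces in N, time in s.
With the tool pointing down it reaches from about 0.275 to 0.75 m from the base axis. Payload 10.2 kg.
Tool frame: the origin (TCP) lies between the finger pads; the fingertips stand 8 mm ahead of it and the grasp point (between the pads) lies 11 mm behind it; z points along the fingers, y is the line along which they close (so a half turn about z gives the same grasp; the last joint's range is limited). The gripper opens to 85 mm and grips with 20 to 120 N. Pads are 22 mm wide; open, the fingers measure 114 mm over their backs; the gripper's body (76 mm by 85 mm) begins 54 mm behind the grasp point. The pads swing forward as they close: fully open they stand 13 mm farther back than shut.
Start: joints at [-1.37, 0.313, 1.498, -0, 1.331, -0.223], TCP at [0.216, -0.479, 0.239] pointing down, gripper open.
Joint ranges: [-2.94, 2.94], [-0.97, 2.17], [0.19, 2.56], [-1.23, 4.37], [0.02, 3.11], [-2.88, 2.88]. Speed limits (rad/s): [2.39, 2.39, 3.01, 3.14, 3.14, 3.14].

## Interface

Orientations are given as a unit quaternion [w, x, y, z].
In Python, from cell import * gives the robot as it stands. The module is installed in compiled form; this text tells all that it offers.
- The arm moves only by the tool jog_arm, never from a script. Its argument "rows" is a list of rows, each an object with "slide": the shift along the world's x, y, z scaled (see below), a list of three; "twist": the turn, a rotation vector about the world's x, y, z scaled (see below), a list of three; "claw": the closure, from -1 (fully open) to 1 (shut). A call has 1 to 12 rows; each row shifts and turns the commanded pose from where the row before left it; what a row does not reach is not made up. The controller multiplies each number of a shift by 0.75 m and each number of a turn by pi rad. A row lasts 1/12 s, in which the tool goes at most 41.7 mm and 7.16 degrees, less where a joint would pass 70% of its speed; a pose out of reach is approached as far as the arm can. A call with a number of a shift or a turn outside -1 to 1 is refused whole. A call with a gripper value outside its range is refused whole. The fingers move at their own pace and stop on an object; "grip_force" is the grip in N (left out, the last holds). Time passes only in rows, so rows that do not move let the fingers close. It gives the time, the measured TCP pose, the force, the opening and the grip force at its end, in the units of the state.
- state(): the state, without advancing time (a new reading comes with each control period).
- get_image(name): name is "scene" or "top" or "wrist"; returns a dict with "frame" (400x640x3 uint8, blue, green, red), "intrinsics" (3x3 intrinsics, pixels), "k1" (the pictures are not rectified: a ray, as slopes to the right and down, at radius r is drawn at 1 + k1 r^2 times it, then the intrinsics apply), "world_to_cam" (4x4, takes a point from world to camera coordinates). Camera axes: x right, y up, looking along -z (the intrinsics and any distortion apply to the point x, -y, -z); pixel columns grow to the right and rows downward; lengths in m; the calibration is good to about 2 mm. A picture is of the moment at which its call begins. There is no depth.
- job_done(): hands the job in; it is judged then, once.
The state is a dict: "time_s": time; "joint_pos": joint angles; "qvel": joint speeds; "tau": joint torques, N m; "ee_pos": TCP position; "tool_rot": TCP orientation; "contact_force": force on the tool from outside, world axes, zero at the start; "moment": the same for the moment, N m; "finger_gap": finger opening in m; "grasp_force": force on a finger pad.
Only numpy, scipy, OpenCV 4.12 (cv2) and the standard library are available. Lean on these libraries where they do the work, as an engineer would, in place of code of your own. Each camera call takes 0.05 s, during which the arm holds its last target. There are 200 camera calls.

## Task

Two filter cartridges that look alike stand on the arrested two-pan scale; the clogged one is heavier. Push the orange-knobbed arrest lever all the way over to free the beam, let the beam tip and settle, then push the lever all the way back so that the beam is arrested level again, and only then take the heavier cartridge off and set it down upright in the blue crate, without dropping it. Leave the lighter one on its pan, tip neither cartridge over and do not disturb the other things on the table.

Things in the scene. Friction and masses are not known exactly. Their poses are not given: they have to be found in the camera images.
- scale: Green two-pan comparator scale fixed to the table, base 150 (x) x 250 (y) x 26 mm, origin at the centre of its underside. The beam runs along its y, pivoting about its x direction 95 mm above the table; at the centre a post, white dial plate (x = +23 mm) and red pointer, up to 175 mm high. The lever is on its -x side, towards the robot, and raises two pads under the beam.
- beam (a joint): Tilt of the beam, rad: 0 = level, + = the left pan (scale's +y) up and the right pan down, - = left pan down; stops at +-0.14.
- lever (a joint): Arrest lever, rad: 0 = beam arrested (knob leaning 0.5 rad from upright towards the scale's +y), 1.0 = beam free (knob leaning 0.5 rad towards the scale's -y). Stiff: stays where it is left, about 2 to 4 N at the knob. Pivot axis is parallel to the scale's x, at x = -134 mm, y = 0, 30 mm above the table.
- lever_knob (a point): Centre of the orange ball knob (diameter 30 mm) at the end of the 11 mm thick, 110 mm long steel lever rod; it is 127 mm above the table at either end of the swing and 140 mm in the middle.
- pan_left_top (a point): Centre of the top face of the left pan (scale's +y side), a flat steel disc of diameter 100 mm, 130 mm from the pivot; 125 mm above the table when the beam is level. Pans stay horizontal, moving 18 mm up or down.
- pan_right_top (a point): The same for the right pan (scale's -y side).
- cartridge_a: Upright white filter cartridge with a blue band and dark end, diameter 58 mm, 95 mm tall, 0.2 to 0.5 kg; origin at the centre of its underside. Stands on one of the pans; either may be the heavier.
- cartridge_b: The other filter cartridge, alike in every look and size.
- crate: Blue open crate fixed to the table, 180 (x) x 150 (y) x 60 mm outside, walls and floor 5 mm; origin at the centre of its underside. It stands to the left or to the right of the scale.
- drip_tray: Shallow green tray fixed to the table, 180 x 150 x 18 mm, on the other side of the scale; holds the valve. Not needed.
- valve: Bystander: brass ball valve with yellow handle, about 125 mm long and 55 mm high, lying in the drip tray.
- oil_bottle: Bystander: black oil bottle, diameter 72 mm, 160 mm tall; origin at the centre of its underside.
- wrench: Bystander: wrench lying flat on the table beyond the work, along its own x.

How it is judged:
By the outcome, as a careful person would: the job done as asked, in the order asked, and still so for the second after the job is handed in, with the robot touching nothing.
It also fails if it takes over 69 s, if anything falls off the work surface, if the arm or the gripper's body presses on something with over 40 N, if the wrist force passes 120 N, or if a joint passes its speed limit or range.

## Working session

There is one attempt and no reset: what is moved stays moved. The work goes in short steps, Python scripts to look and compute and a tool call to move; the robot and the scene stay as the last step left them, time stands still between calls to the robot, and variables do not carry over. Pictures are saved under pics/ and viewed, at most 10 in all, crops included, and the job is handed in when it is done.

Besides the shell and the picture viewer there is one more tool, called after "Emit:" in YAML: its name, and indented under it one key for each argument. jog_arm: Moves the arm, as the interface text tells. Shifts and turns lie within -1 to 1; 1 stands for 0.75 m of shift or pi rad of turn. Its arguments: {"type":"object","properties":{"rows":{"type":"array","items":{"type":"object","properties":{"slide":{"type":"array","items":{"type":"number","minimum":-1,"maximum":1}},"twist":{"type":"array","items":{"type":"number","minimum":-1,"maximum":1}},"claw":{"type":"number"}}}},"grip_force":{"type":"number"}},"required":["rows"]}

```bash
mkdir -p pics
cat > h.py <<'E'
from cell import *
import numpy as np, cv2
def snap(n,tag):
    d=get_image(n); cv2.imwrite(f'pics/{tag}.png',d['frame']); np.savez(f'pics/{tag}.npz',K=d['intrinsics'],k1=d['k1'],T=d['world_to_cam'],f=d['frame']); return d
def load(tag):
    z=np.load(f'pics/{tag}.npz'); return dict(frame=z['f'],intrinsics=z['K'],k1=float(z['k1']),world_to_cam=z['T'])
def ray(d,uv):
    K=np.array(d['intrinsics']); p=np.linalg.solve(K,[uv[0],uv[1],1])[:2]
    r=np.linalg.norm(p); s=r
    for _ in range(30): s=r/(1+d['k1']*s*s)
    p=p*s/max(r,1e-9); T=np.array(d['world_to_cam']); R=T[:3,:3]
    return -R.T@T[:3,3], R.T@np.array([p[0],-p[1],-1])
def onz(d,uv,z):
    o,v=ray(d,uv); return o+v*(z-o[2])/v[2]
def proj(d,P):
    T=np.array(d['world_to_cam']); c=T[:3,:3]@np.array(P)+T[:3,3]; p=np.array([c[0],-c[1]])/-c[2]
    p=p*(1+d['k1']*(p@p)); return (np.array(d['intrinsics'])@[*p,1])[:2]
E
python3 - <<'E'
from h import *
for n in('scene','top'):
    d=snap(n,n+'0'); print(n,ray(d,(320,200)))
a=load('scene0')['frame'];b=load('top0')['frame']
print(state())
E
```

```text
scene (array([ 1.2453335 , -0.46076675,  0.6621861 ]), array([-0.68135824,  0.47845401, -0.55395604]))
top (array([ 0.44326167, -0.01356443,  1.2070084 ]), array([ 0.08550282,  0.02994742, -0.99605427]))
{'time_s': 0.1, 'joint_pos': array([-1.37042738e+00,  3.13374763e-01,  1.49834355e+00,  2.36781311e-05,
        1.33098222e+00, -2.23414480e-01]), 'qvel': array([ 0.00061909, -0.00119243, -0.00152176,  0.00106477, -0.00053802,
       -0.00108941]), 'tau': array([ 3.30047937e-03, -4.12899971e+01, -2.60139906e+01, -1.44711880e-04,
        3.04896421e-03, -5.06263439e-05]), 'ee_pos': array([ 0.21583092, -0.47835361,  0.23880877]), 'tool_rot': array([-5.53770100e-04,  9.77635261e-01,  2.10306891e-01,  1.78807072e-05]), 'contact_force': array([0.18554751, 0.17198418, 0.18465853]), 'moment': array([-0.02536491, -0.02506027,  0.00422591]), 'grasp_force': 0.0, 'finger_gap': 0.08510401916853601}
```

View pics/top0.png

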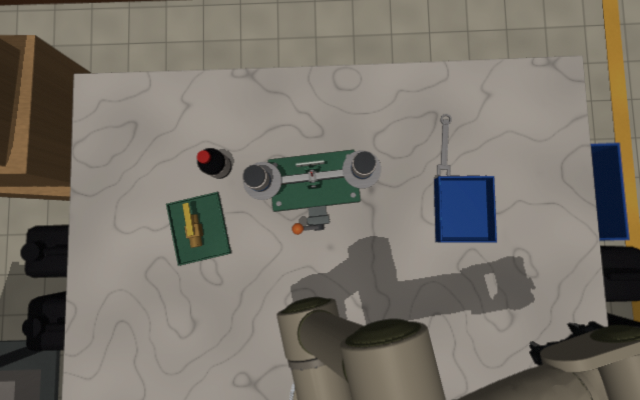

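View pics/scene0.png

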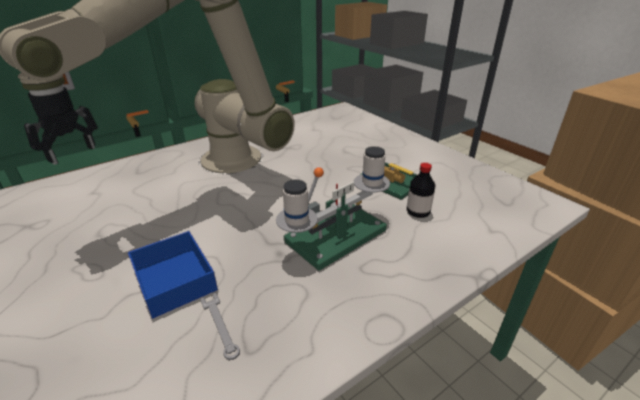

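The top view shows the knob near (297,229), cartridge tops near (257,176) and (364,162), and the crate at (466,209) on the robot's right. The scene view agrees, with the knob at (319,172). I'll measure these next.

Run:
```python
from h import *
t=load('top0');s=load('scene0')
def cents(d,lo,hi,box,mina=15):
    h=cv2.cvtColor(d['frame'],cv2.COLOR_BGR2HSV); m=cv2.inRange(h,lo,hi); k=np.zeros_like(m); x0,y0,x1,y1=box; k[y0:y1,x0:x1]=m[y0:y1,x0:x1]
    n,l,st,c=cv2.connectedComponentsWithStats(k); return [(c[i],st[i].tolist()) for i in range(1,n) if st[i][4]>=mina],k
kt,_=cents(t,(5,150,120),(18,255,255),(280,215,315,245)); ks,_=cents(s,(5,150,120),(18,255,255),(305,160,335,185))
print(kt,ks)
o1,v1=ray(t,kt[0][0]);o2,v2=ray(s,ks[0][0])
A=np.c_[v1,-v2];x=np.linalg.lstsq(A,o2-o1,rcond=None)[0];p,q=o1+v1*x[0],o2+v2*x[1];print('knob',p,q,'z.127',onz(t,kt[0][0],.127))
# dark cart tops
for box in((240,155,285,205),(335,140,385,190)):
    c,_=cents(t,(0,0,0),(180,120,85),box,60)
    for a in c: print('dark',a,onz(t,a[0],.22))
# green base
h=cv2.cvtColor(t['frame'],cv2.COLOR_BGR2HSV)
g,m=cents(t,(60,70,30),(90,255,140),(262,140,368,215),100)
print([a[1] for a in g]); r=cv2.minAreaRect(cv2.findNonZero(m)); bp=cv2.boxPoints(r)
B=np.array([onz(t,u,.026) for u in bp]);print('base',bp.tolist(),B[:,:2].tolist(),B.mean(0),np.linalg.norm(B-np.roll(B,1,0),axis=1))
g,m=cents(t,(105,120,40),(125,255,255),(420,165,510,255),300)
r=cv2.minAreaRect(cv2.findNonZero(m)); bp=cv2.boxPoints(r);B=np.array([onz(t,u,.06) for u in bp]);print('crate',B[:,:2].tolist(),B.mean(0),np.linalg.norm(B-np.roll(B,1,0),axis=1))
im=cv2.resize(t['frame'][130:250,225:385],None,fx=5,fy=5,interpolation=cv2.INTER_CUBIC);cv2.imwrite('pics/c1.png',im)
```

```text
[(array([296.84810127, 228.55696203]), [292, 224, 10, 10, 79])] [(array([318.31481481, 171.72222222]), [315, 168, 8, 9, 54])]
knob [0.46453064 0.07982452 0.12800821] [0.46561275 0.08154825 0.12817873] z.127 [0.46455051 0.07991178 0.127     ]
dark (array([278.60674157, 164.57303371]), [268, 157, 17, 20, 178]) [0.61508746 0.1120669  0.22      ]
dark (array([257.68430335, 176.54497354]), [243, 165, 30, 27, 567]) [0.58793211 0.16213031 0.22      ]
dark (array([279.46820809, 195.06936416]), [272, 183, 13, 22, 173]) [0.54238882 0.11121835 0.22      ]
dark (array([340.53846154, 158.04102564]), [335, 150, 19, 20, 195]) [ 0.62621867 -0.03509797  0.22      ]
dark (array([364.11256545, 162.08376963]), [354, 151, 22, 23, 382]) [ 0.61480316 -0.09040118  0.22      ]
dark (array([359.20930233, 174.40697674]), [351, 166, 21, 13, 86]) [ 0.58579524 -0.07782094  0.22      ]
dark (array([342.64766839, 184.09326425]), [335, 176, 24, 14, 193]) [ 0.56398677 -0.03814401  0.22      ]
[[269, 150, 84, 26, 1011], [272, 178, 88, 33, 1913]]
base [[267.26898193359375, 159.71290588378906], [353.6131591796875, 149.6728973388672], [359.55230712890625, 200.74974060058594], [273.2081298828125, 210.7897491455078]] [[0.6638164424846621, 0.1688032906581619], [0.6850497071661891, -0.07709751030378977], [0.539338635936614, -0.08878742464863636], [0.5180610250840734, 0.15406582201815258]] [0.60156645 0.03924604 0.026     ] [0.14649858 0.24681583 0.14617924 0.24378358]
crate [[0.5982326688922138, -0.29379136764524477], [0.5932025964429389, -0.45731834290776735], [0.4185981508922828, -0.445472680907901], [0.4226455412469668, -0.284403941996784]] [ 0.50816974 -0.37024658  0.06      ] [0.17583789 0.16360432 0.17500581 0.16111958]
```

View pics/c1.png

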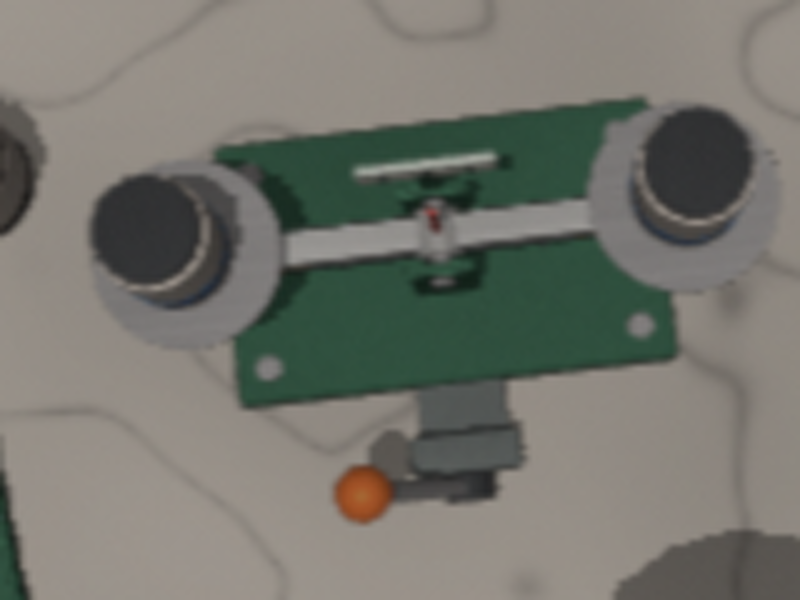

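Emit:
jog_arm:
  rows:
    - {"slide":[0.0184,0.0414,0.002],"twist":[0,0,-0.0119],"claw":-0.29}
    - {"slide":[0.0184,0.0414,0.002],"twist":[0,0,-0.0119],"claw":-0.29}
    - {"slide":[0.0184,0.0414,0.002],"twist":[0,0,-0.0119],"claw":-0.29}
    - {"slide":[0.0184,0.0414,0.002],"twist":[0,0,-0.0119],"claw":-0.29}
    - {"slide":[0.0184,0.0414,0.002],"twist":[0,0,-0.0119],"claw":-0.29}
    - {"slide":[0.0184,0.0414,0.002],"twist":[0,0,-0.0119],"claw":-0.29}
    - {"slide":[0.0184,0.0414,0.002],"twist":[0,0,-0.0119],"claw":-0.29}
    - {"slide":[0.0184,0.0414,0.002],"twist":[0,0,-0.0119],"claw":-0.29}
    - {"slide":[0.0184,0.0414,0.002],"twist":[0,0,-0.0119],"claw":-0.29}

```text
time_s: 0.85
ee_pos: [0.3403, -0.1974, 0.2527]
tool_rot: [-0.0, 0.999, 0.043, -0.0]
contact_force: [0.3, -0.0, 0.8]
finger_gap: 0.0552
grasp_force: 0.0
```

Emit:
jog_arm:
  rows:
    - {"slide":[0.0184,0.0414,0.002],"claw":-0.29}
    - {"slide":[0.0184,0.0414,0.002],"claw":-0.29}
    - {"slide":[0.0184,0.0414,0.002],"claw":-0.29}
    - {"slide":[0.0184,0.0414,0.002],"claw":-0.29}
    - {"slide":[0.0184,0.0414,0.002],"claw":-0.29}
    - {"slide":[0.0184,0.0414,0.002],"claw":-0.29}
    - {"slide":[0.0184,0.0414,0.002],"claw":-0.29}
    - {"slide":[0.0184,0.0414,0.002],"claw":-0.29}
    - {"slide":[0.0184,0.0414,0.002],"claw":-0.29}
    - {"slide":[0,0,0],"claw":-0.29}
    - {"slide":[0,0,0],"claw":-0.29}

```text
schema error: expected keys slide, twist, claw
```

Run:
```python
from h import *
snap('wrist','w0'); s=state(); print(s['time_s'],s['ee_pos'],s['tool_rot'],s['finger_gap'],s['joint_pos'])
d=load('w0'); print(proj(d,[.465,.080,.127]))
```

```text
0.9 [ 0.34177066 -0.19325755  0.25309258] [-9.26944481e-04  9.99076629e-01  4.29500628e-02  5.68177239e-04] 0.05507942891748777 [-0.81672326  0.00198388  1.82862111  0.00214247  1.31165114  0.66759676]
[-38.46925062   0.21931966]
```

View pics/w0.png

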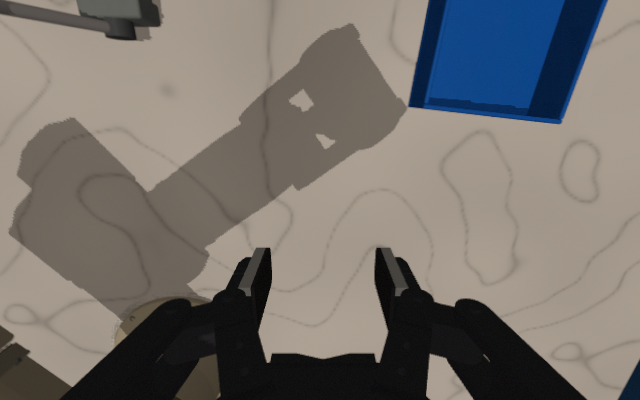

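The wrist view shows the open fingers at rows 250–320 with nothing near them. The crate is at top right and the lever at top left, around (60,20). The second move was refused because it lacked the twist key, so I'll resend it.

Emit:
jog_arm:
  rows:
    - {"slide":[0.0184,0.0414,0.002],"twist":[0,0,0],"claw":-0.29}
    - {"slide":[0.0184,0.0414,0.002],"twist":[0,0,0],"claw":-0.29}
    - {"slide":[0.0184,0.0414,0.002],"twist":[0,0,0],"claw":-0.29}
    - {"slide":[0.0184,0.0414,0.002],"twist":[0,0,0],"claw":-0.29}
    - {"slide":[0.0184,0.0414,0.002],"twist":[0,0,0],"claw":-0.29}
    - {"slide":[0.0184,0.0414,0.002],"twist":[0,0,0],"claw":-0.29}
    - {"slide":[0.0184,0.0414,0.002],"twist":[0,0,0],"claw":-0.29}
    - {"slide":[0.0184,0.0414,0.002],"twist":[0,0,0],"claw":-0.29}
    - {"slide":[0.0184,0.0414,0.002],"twist":[0,0,0],"claw":-0.29}
    - {"slide":[0,0,0],"twist":[0,0,0],"claw":-0.29}
    - {"slide":[0,0,0],"twist":[0,0,0],"claw":-0.29}
    - {"slide":[0,0,0],"twist":[0,0,0],"claw":-0.29}

```text
time_s: 1.9
ee_pos: [0.464, 0.0799, 0.2659]
tool_rot: [0.0, 0.999, 0.044, -0.0]
contact_force: [0.2, 0.3, 0.0]
finger_gap: 0.0549
grasp_force: 0.0
```

Emit:
jog_arm:
  rows:
    - {"slide":[0,0,-0.0384],"twist":[0,0,0],"claw":-0.29}
    - {"slide":[0,0,-0.0384],"twist":[0,0,0],"claw":-0.29}
    - {"slide":[0,0,-0.0384],"twist":[0,0,0],"claw":-0.29}
    - {"slide":[0,0,-0.0384],"twist":[0,0,0],"claw":-0.29}
    - {"slide":[0,0,-0.0384],"twist":[0,0,0],"claw":-0.29}
    - {"slide":[0,0,0],"twist":[0,0,0],"claw":-0.29}
    - {"slide":[0,0,0],"twist":[0,0,0],"claw":-0.29}

```text
time_s: 2.48
ee_pos: [0.4639, 0.0794, 0.1223]
tool_rot: [-0.0, 0.999, 0.043, -0.001]
contact_force: [-0.7, 0.2, 1.8]
finger_gap: 0.0555
grasp_force: 0.0
```

Emit:
jog_arm:
  rows:
    - {"slide":[0.0012,-0.0133,0],"twist":[0,0,0],"claw":-0.29}
    - {"slide":[0.0012,-0.0133,0],"twist":[0,0,0],"claw":-0.29}
    - {"slide":[0.0012,-0.0133,0],"twist":[0,0,0],"claw":-0.29}
    - {"slide":[0.0012,-0.0133,0],"twist":[0,0,0],"claw":-0.29}
    - {"slide":[0.0012,-0.0133,0],"twist":[0,0,0],"claw":-0.29}
    - {"slide":[0.0012,-0.0133,0],"twist":[0,0,0],"claw":-0.29}
    - {"slide":[0.0012,-0.0133,0],"twist":[0,0,0],"claw":-0.29}
    - {"slide":[0.0012,-0.0133,0],"twist":[0,0,0],"claw":-0.29}
    - {"slide":[0.0012,-0.0133,0],"twist":[0,0,0],"claw":-0.29}
    - {"slide":[0.0012,-0.0133,0],"twist":[0,0,0],"claw":-0.29}
    - {"slide":[0.0012,-0.0133,0],"twist":[0,0,0],"claw":-0.29}
    - {"slide":[0,0,0],"twist":[0,0,0],"claw":-0.29}

```text
time_s: 3.48
ee_pos: [0.4743, -0.0311, 0.1221]
tool_rot: [0.0, 0.999, 0.043, -0.0]
contact_force: [-0.8, 0.1, -0.0]
finger_gap: 0.0555
grasp_force: 0.0
```

Emit:
jog_arm:
  rows:
    - {"slide":[0.0003,-0.004,0],"twist":[0,0,0],"claw":-0.29}
    - {"slide":[0.0003,-0.004,0],"twist":[0,0,0],"claw":-0.29}
    - {"slide":[0.0003,-0.004,0],"twist":[0,0,0],"claw":-0.29}

```text
time_s: 3.73
ee_pos: [0.4746, -0.0376, 0.1221]
tool_rot: [-0.001, 0.999, 0.044, -0.0]
contact_force: [0.9, 20.2, -0.9]
finger_gap: 0.0553
grasp_force: 10.3
```

Emit:
jog_arm:
  rows:
    - {"slide":[0.0001,-0.002,0],"twist":[0,0,0],"claw":-0.29}
    - {"slide":[0.0001,-0.002,0],"twist":[0,0,0],"claw":-0.29}

```text
time_s: 3.9
ee_pos: [0.4745, -0.038, 0.1218]
tool_rot: [-0.004, 0.999, 0.043, -0.001]
contact_force: [3.0, 30.5, -0.3]
finger_gap: 0.0549
grasp_force: 14.9
```

Run:
```python
from h import *
snap('wrist','w1');d=snap('top','t1');s=snap('scene','s1')
def c(d,box):
    h=cv2.cvtColor(d['frame'],cv2.COLOR_BGR2HSV); m=cv2.inRange(h,(5,150,120),(18,255,255)); x0,y0,x1,y1=box; k=0*m;k[y0:y1,x0:x1]=m[y0:y1,x0:x1]
    n,l,st,c=cv2.connectedComponentsWithStats(k); return [(c[i],st[i].tolist()) for i in range(1,n) if st[i][4]>8]
for a in c(d,(280,200,380,260)): print('top',a,onz(d,a[0],.127))
for a in c(s,(250,150,360,200)): print('scene',a)
print('expect',proj(d,[.473,-.025,.127]),proj(s,[.473,-.025,.127]))
im=cv2.resize(s['frame'][130:280,240:440],None,fx=4,fy=4,interpolation=cv2.INTER_CUBIC);cv2.imwrite('pics/c2.png',im)
```

```text
scene (array([288.2826087 , 183.36956522]), [285, 180, 8, 8, 46])
expect [337.843897   224.10270578] [287.99578821 184.40664112]
```

View pics/c2.png

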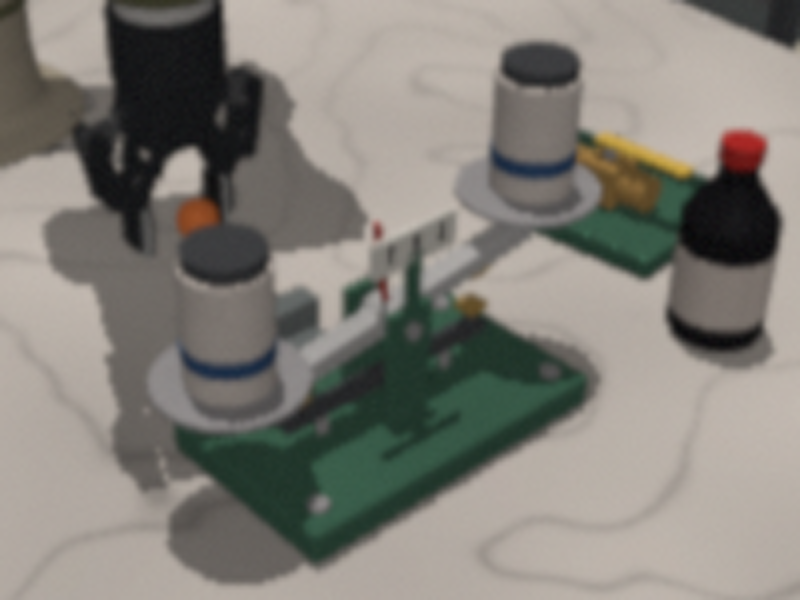

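The knob sits at its expected end position (scene 288,183), and the push force rose sharply at the stop. The right cartridge, near (296,190), looks lower and the left one higher. I'll ease off the push, let the beam settle and compare pictures.

Emit:
jog_arm:
  rows:
    - {"slide":[0,0.008,0],"twist":[0,0,0],"claw":-0.29}
    - {"slide":[0,0.008,0],"twist":[0,0,0],"claw":-0.29}
    - {"slide":[0,0,0],"twist":[0,0,0],"claw":-0.29}
    - {"slide":[0,0,0],"twist":[0,0,0],"claw":-0.29}
    - {"slide":[0,0,0],"twist":[0,0,0],"claw":-0.29}
    - {"slide":[0,0,0],"twist":[0,0,0],"claw":-0.29}
    - {"slide":[0,0,0],"twist":[0,0,0],"claw":-0.29}
    - {"slide":[0,0,0],"twist":[0,0,0],"claw":-0.29}
    - {"slide":[0,0,0],"twist":[0,0,0],"claw":-0.29}
    - {"slide":[0,0,0],"twist":[0,0,0],"claw":-0.29}
    - {"slide":[0,0,0],"twist":[0,0,0],"claw":-0.29}
    - {"slide":[0,0,0],"twist":[0,0,0],"claw":-0.29}

```text
time_s: 5.05
ee_pos: [0.475, -0.0294, 0.1223]
tool_rot: [0.0, 0.999, 0.044, 0.0]
contact_force: [0.3, -0.1, -0.1]
finger_gap: 0.0551
grasp_force: 0.0
```

```bash
cat >> h.py <<'E'
def caps(d):
    h=cv2.cvtColor(d['frame'],cv2.COLOR_BGR2HSV); m=cv2.inRange(h,(105,100,40),(125,255,255)); o=[]
    n,l,st,c=cv2.connectedComponentsWithStats(m)
    return [(c[i].round(1).tolist(),st[i].tolist()) for i in range(1,n) if 20<st[i][4]<400 and 250<c[i][0]<420 and 130<c[i][1]<260]
E
python3 - <<'E'
from h import *
s=snap('scene','s2')
for k in('scene0','s1','s2'): print(k,caps(load(k)))
for i in range(4): print(caps(get_image('scene')))
print(state()['contact_force'],state()['time_s'])
E
```

```text
scene0 [([372.3, 177.2], [364, 175, 18, 5, 30]), ([296.1, 215.8], [286, 213, 21, 5, 43])]
s1 [([372.4, 171.7], [364, 169, 19, 5, 35]), ([297.5, 221.7], [287, 218, 21, 6, 40])]
s2 [([372.4, 171.7], [364, 169, 19, 5, 35]), ([297.2, 221.8], [287, 219, 21, 5, 39])]
[([372.4, 171.7], [364, 169, 19, 5, 35]), ([297.0, 221.8], [287, 219, 21, 5, 40])]
[([372.4, 171.7], [364, 169, 19, 5, 35]), ([297.0, 221.8], [287, 219, 21, 5, 40])]
[([372.4, 171.6], [364, 169, 19, 5, 34]), ([297.2, 221.8], [287, 219, 21, 5, 39])]
[([372.3, 171.7], [364, 169, 19, 5, 36]), ([297.0, 221.8], [287, 219, 21, 5, 40])]
[-0.09659819 -0.5976582   0.26391531] 5.3
```

Band rows moved from 177.2 to 171.7 on the left and from 215.8 to 221.8 on the right, and both are now steady. The right cartridge is the heavier one, so I'll push the lever back.

Emit:
jog_arm:
  rows:
    - {"slide":[-0.0012,0.0133,0],"twist":[0,0,0],"claw":-0.29}
    - {"slide":[-0.0012,0.0133,0],"twist":[0,0,0],"claw":-0.29}
    - {"slide":[-0.0012,0.0133,0],"twist":[0,0,0],"claw":-0.29}
    - {"slide":[-0.0012,0.0133,0],"twist":[0,0,0],"claw":-0.29}
    - {"slide":[-0.0012,0.0133,0],"twist":[0,0,0],"claw":-0.29}
    - {"slide":[-0.0012,0.0133,0],"twist":[0,0,0],"claw":-0.29}
    - {"slide":[-0.0012,0.0133,0],"twist":[0,0,0],"claw":-0.29}
    - {"slide":[-0.0012,0.0133,0],"twist":[0,0,0],"claw":-0.29}
    - {"slide":[-0.0012,0.0133,0],"twist":[0,0,0],"claw":-0.29}
    - {"slide":[-0.0012,0.0133,0],"twist":[0,0,0],"claw":-0.29}
    - {"slide":[-0.0012,0.0133,0],"twist":[0,0,0],"claw":-0.29}
    - {"slide":[0,0,0],"twist":[0,0,0],"claw":-0.29}

```text
time_s: 6.3
ee_pos: [0.4645, 0.0821, 0.1219]
tool_rot: [-0.0, 0.999, 0.044, -0.001]
contact_force: [0.2, 0.0, -0.3]
finger_gap: 0.0549
grasp_force: 0.0
```

Emit:
jog_arm:
  rows:
    - {"slide":[-0.0003,0.004,0],"twist":[0,0,0],"claw":-0.29}
    - {"slide":[-0.0003,0.004,0],"twist":[0,0,0],"claw":-0.29}
    - {"slide":[-0.0003,0.004,0],"twist":[0,0,0],"claw":-0.29}
    - {"slide":[-0.0002,0.002,0],"twist":[0,0,0],"claw":-0.29}

```text
time_s: 6.63
ee_pos: [0.4642, 0.0909, 0.1221]
tool_rot: [0.0, 0.999, 0.044, -0.0]
contact_force: [-0.2, -3.0, -2.3]
finger_gap: 0.0549
grasp_force: 1.6
```

Emit:
jog_arm:
  rows:
    - {"slide":[-0.0001,0.002,0],"twist":[0,0,0],"claw":-0.29}
    - {"slide":[-0.0001,0.002,0],"twist":[0,0,0],"claw":-0.29}
    - {"slide":[-0.0001,0.002,0],"twist":[0,0,0],"claw":-0.29}

```text
time_s: 6.88
ee_pos: [0.4641, 0.0946, 0.1222]
tool_rot: [0.001, 0.999, 0.044, -0.0]
contact_force: [0.5, -15.2, -4.8]
finger_gap: 0.0551
grasp_force: 7.9
```

Emit:
jog_arm:
  rows:
    - {"slide":[-0.0001,0.002,0],"twist":[0,0,0],"claw":-0.29}
    - {"slide":[-0.0001,0.001,0],"twist":[0,0,0],"claw":-0.29}
    - {"slide":[0,0,0],"twist":[0,0,0],"claw":-0.29}

```text
time_s: 7.13
ee_pos: [0.4641, 0.0949, 0.1221]
tool_rot: [0.003, 0.999, 0.044, -0.0]
contact_force: [-0.2, -22.5, -4.7]
finger_gap: 0.055
grasp_force: 11.1
```

Emit:
jog_arm:
  rows:
    - {"slide":[0,-0.01,0],"twist":[0,0,0],"claw":-0.29}
    - {"slide":[0,-0.01,0],"twist":[0,0,0],"claw":-0.29}
    - {"slide":[0,0,0],"twist":[0,0,0],"claw":-0.29}
    - {"slide":[0,0,0.04],"twist":[0,0,0],"claw":-0.29}
    - {"slide":[0,0,0.05],"twist":[0,0,0],"claw":-0.29}
    - {"slide":[0,0,0.05],"twist":[0,0,0],"claw":-0.29}
    - {"slide":[0,0,0.05],"twist":[0,0,0],"claw":-0.29}
    - {"slide":[0,0,0.05],"twist":[0,0,0],"claw":-1}
    - {"slide":[0,0,0],"twist":[0,0,0],"claw":-1}
    - {"slide":[0,0,0],"twist":[0,0,0],"claw":-1}

```text
time_s: 7.97
ee_pos: [0.4643, 0.083, 0.3039]
tool_rot: [-0.0, 0.999, 0.044, 0.002]
contact_force: [-1.4, -0.3, 0.4]
finger_gap: 0.0856
grasp_force: 0.0
```

Run:
```python
from h import *
s=snap('scene','s3');t=snap('top','t3')
print(caps(s),caps(load('scene0')))
for d in(s,load('scene0')):
    h=cv2.cvtColor(d['frame'],cv2.COLOR_BGR2HSV);m=cv2.inRange(h,(5,150,120),(18,255,255))
    k=m*0;k[150:200,250:345]=m[150:200,250:345]
    M=cv2.moments(k,True);print(M['m10']/M['m00'],M['m01']/M['m00'])
f=lambda n:cv2.cvtColor(load(n)['frame'],cv2.COLOR_BGR2GRAY)
# cartridge cap: right one, by dark mask cropped to lid, both views
for d in (load('top0'),t):
    m=cv2.inRange(d['frame'],(0,0,0),(75,75,75))[148:180,348:380]
    b=d['frame'][162,345:385].mean(1).round();print(b.astype(int).tolist())
a=proj(s,[.6148,-.0904,.22]);print('scene pred lid right',a)
im=cv2.resize(np.vstack([s['frame'][170:235,270:330]]),None,fx=7,fy=7,interpolation=cv2.INTER_CUBIC)
im2=cv2.resize(t['frame'][135:200,335:395],None,fx=7,fy=7,interpolation=cv2.INTER_CUBIC)
cv2.imwrite('pics/c3.png',np.hstack([im,im2[:,:380]]))
```

```text
[([372.3, 177.3], [364, 175, 18, 5, 27]), ([296.6, 215.6], [286, 212, 22, 6, 45])] [([372.3, 177.2], [364, 175, 18, 5, 30]), ([296.1, 215.8], [286, 213, 21, 5, 43])]
318.5964912280702 171.68421052631578
318.31481481481484 171.72222222222223
[120, 120, 121, 121, 120, 118, 103, 98, 94, 57, 51, 51, 51, 51, 52, 52, 52, 50, 50, 51, 50, 51, 51, 51, 51, 51, 50, 50, 50, 52, 79, 110, 123, 123, 113, 116, 135, 138, 137, 137]
[117, 117, 117, 118, 116, 115, 100, 95, 92, 55, 49, 48, 49, 49, 50, 50, 50, 50, 50, 49, 49, 49, 49, 49, 49, 48, 49, 49, 48, 52, 80, 110, 120, 121, 122, 126, 132, 133, 133, 133]
scene pred lid right [293.65779326 184.42929061]
```

View pics/c3.png

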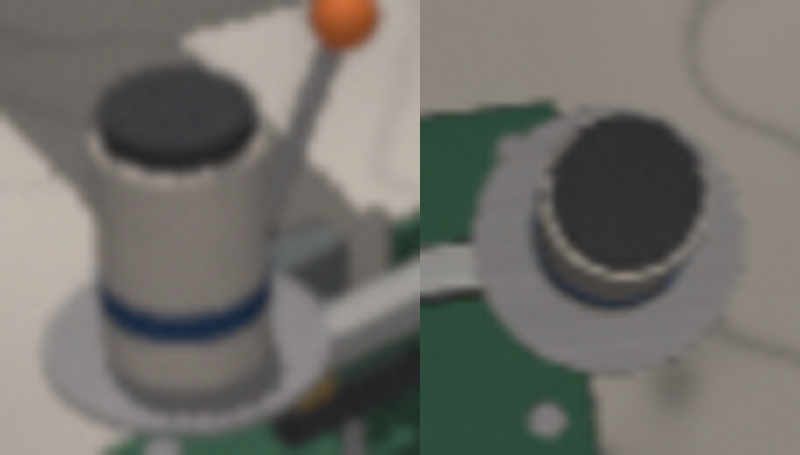

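The beam is level (bands back at 177.3 and 215.6) and the knob is back at (318.6,171.7). The lid centre is near (295.3,184.9) in the scene view and (364.6,161.8) in the top view.

Run:
```python
from h import *
s=load('s3');t=load('t3')
o1,v1=ray(t,(364.6,161.8));o2,v2=ray(s,(295.3,184.9))
x=np.linalg.lstsq(np.c_[v1,-v2],o2-o1,rcond=None)[0];p,q=o1+v1*x[0],o2+v2*x[1];print(p,q,onz(t,(364.6,161.8),.22),onz(s,(295.3,184.9),.22))
print('pan',onz(t,(362.1,169.3),.125),state()['joint_pos'])
```

```text
[ 0.61557915 -0.09163423  0.21923263] [ 0.61773747 -0.08790431  0.21931435] [ 0.61544528 -0.09157358  0.22      ] [ 0.6187091  -0.08848157  0.22      ]
pan [ 0.61260508 -0.09192667  0.125     ] [-7.28599784e-02  1.52578788e-01  1.53867057e+00  3.49835207e-04
  1.45190718e+00  1.41036461e+00]
```

Emit:
jog_arm:
  rows:
    - {"slide":[0.0253,-0.0288,0],"twist":[0,0,0],"claw":-1}
    - {"slide":[0.0253,-0.0288,0],"twist":[0,0,0],"claw":-1}
    - {"slide":[0.0253,-0.0288,0],"twist":[0,0,0],"claw":-1}
    - {"slide":[0.0253,-0.0288,0],"twist":[0,0,0],"claw":-1}
    - {"slide":[0.0253,-0.0288,0],"twist":[0,0,0],"claw":-1}
    - {"slide":[0.0253,-0.0288,0],"twist":[0,0,0],"claw":-1}
    - {"slide":[0.0253,-0.0288,0],"twist":[0,0,0],"claw":-1}
    - {"slide":[0.0253,-0.0288,0],"twist":[0,0,0],"claw":-1}
    - {"slide":[0,0,0],"twist":[0,0,0],"claw":-1}
    - {"slide":[0,0,0],"twist":[0,0,0],"claw":-1}
    - {"slide":[0,0,0],"twist":[0,0,0],"claw":-1}

```text
time_s: 8.98
ee_pos: [0.6153, -0.0897, 0.3011]
tool_rot: [-0.001, 0.999, 0.044, -0.001]
contact_force: [-0.0, 0.2, 0.4]
finger_gap: 0.0856
grasp_force: 0.0
```

Run:
```python
from h import *
d=snap('wrist','w2');print(state()['ee_pos'],proj(d,[.616,-.09,.22]))
```

```text
[ 0.61524502 -0.08938678  0.30168763] [323.43822869 208.64626649]
```

View pics/w2.png

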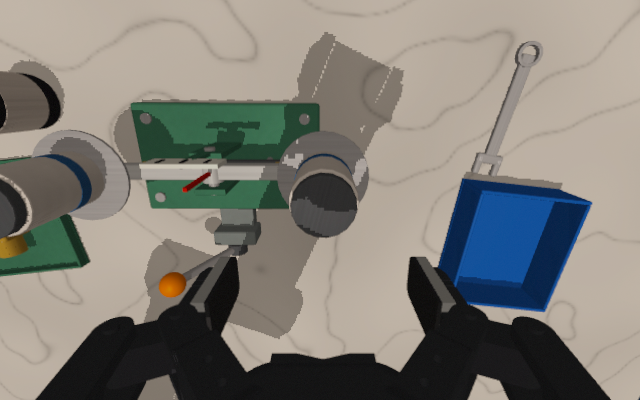

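The lid appears at (323,205) in the wrist view, close to the predicted (323,209), so the tool is centred. I'll descend and grip.

Emit:
jog_arm:
  rows:
    - {"slide":[0,0,-0.0337],"twist":[0,0,0],"claw":-1}
    - {"slide":[0,0,-0.0337],"twist":[0,0,0],"claw":-1}
    - {"slide":[0,0,-0.0337],"twist":[0,0,0],"claw":-1}
    - {"slide":[0,0,-0.0337],"twist":[0,0,0],"claw":-1}
    - {"slide":[0,0,-0.0337],"twist":[0,0,0],"claw":-1}
    - {"slide":[0,0,0],"twist":[0,0,0],"claw":-1}
    - {"slide":[0,0,0],"twist":[0,0,0],"claw":-1}

```text
time_s: 9.62
ee_pos: [0.6152, -0.0894, 0.176]
tool_rot: [-0.0, 0.999, 0.044, -0.001]
contact_force: [0.2, -0.1, 0.6]
finger_gap: 0.0852
grasp_force: 0.0
```

Emit:
jog_arm:
  rows:
    - {"slide":[0,0,0],"twist":[0,0,0],"claw":-0.4}
    - {"slide":[0,0,0],"twist":[0,0,0],"claw":-0.4}
    - {"slide":[0,0,0],"twist":[0,0,0],"claw":0}
    - {"slide":[0,0,0],"twist":[0,0,0],"claw":0}
    - {"slide":[0,0,0],"twist":[0,0,0],"claw":0.2}
    - {"slide":[0,0,0],"twist":[0,0,0],"claw":1}
    - {"slide":[0,0,0],"twist":[0,0,0],"claw":1}
    - {"slide":[0,0,0],"twist":[0,0,0],"claw":1}
  grip_force: 40

```text
time_s: 10.28
ee_pos: [0.6163, -0.0901, 0.1778]
tool_rot: [0.0, 0.999, 0.044, 0.001]
contact_force: [-0.3, 1.8, 6.6]
finger_gap: 0.0571
grasp_force: 44.2
```

Emit:
jog_arm:
  rows:
    - {"slide":[0,0,0.008],"twist":[0,0,0],"claw":1}
    - {"slide":[0,0,0.013],"twist":[0,0,0],"claw":1}
    - {"slide":[0,0,0.02],"twist":[0,0,0],"claw":1}
    - {"slide":[0,0,0.03],"twist":[0,0,0],"claw":1}
    - {"slide":[0,0,0.03],"twist":[0,0,0],"claw":1}
    - {"slide":[0,0,0.02],"twist":[0,0,0],"claw":1}
    - {"slide":[0,0,0.01],"twist":[0,0,0],"claw":1}
    - {"slide":[0,0,0],"twist":[0,0,0],"claw":1}
    - {"slide":[0,0,0],"twist":[0,0,0],"claw":1}

```text
time_s: 11.03
ee_pos: [0.6155, -0.0902, 0.2735]
tool_rot: [-0.0, 0.999, 0.044, -0.001]
contact_force: [-0.8, 0.3, -4.4]
finger_gap: 0.0571
grasp_force: 43.8
```

Emit:
jog_arm:
  rows:
    - {"slide":[-0.006,-0.016,0],"twist":[0,0,0],"claw":1}
    - {"slide":[-0.012,-0.032,0],"twist":[0,0,0],"claw":1}
    - {"slide":[-0.015,-0.04,0],"twist":[0,0,0],"claw":1}
    - {"slide":[-0.015,-0.04,0],"twist":[0,0,0],"claw":1}
    - {"slide":[-0.015,-0.04,0],"twist":[0,0,0],"claw":1}
    - {"slide":[-0.015,-0.04,0],"twist":[0,0,0],"claw":1}
    - {"slide":[-0.015,-0.04,0],"twist":[0,0,0],"claw":1}
    - {"slide":[-0.015,-0.04,0],"twist":[0,0,0],"claw":1}
    - {"slide":[-0.015,-0.04,0],"twist":[0,0,0],"claw":1}
    - {"slide":[-0.012,-0.032,0],"twist":[0,0,0],"claw":1}
    - {"slide":[-0.008,-0.021,0],"twist":[0,0,0],"claw":1}
    - {"slide":[0,0,0],"twist":[0,0,0],"claw":1}

```text
time_s: 12.03
ee_pos: [0.5064, -0.3791, 0.2726]
tool_rot: [-0.001, 0.999, 0.042, -0.001]
contact_force: [0.3, -0.1, -4.4]
finger_gap: 0.0573
grasp_force: 44.1
```

Emit:
jog_arm:
  rows:
    - {"slide":[0,0,0],"twist":[0,0,0],"claw":1}
    - {"slide":[0,0,0],"twist":[0,0,0],"claw":1}

```text
time_s: 12.2
ee_pos: [0.5086, -0.3752, 0.2737]
tool_rot: [-0.001, 0.999, 0.044, -0.0]
contact_force: [-0.1, -0.1, -3.4]
finger_gap: 0.0574
grasp_force: 44.1
```

Run:
```python
from h import *
d=snap('scene','s4'); print(state()['ee_pos'],state()['grasp_force'])
cv2.imwrite('pics/c4.png',cv2.resize(d['frame'][100:350,60:360],None,fx=2.4,fy=2.4))
```

```text
[ 0.50884945 -0.37497652  0.27392567] 44.107757806777954
```

View pics/c4.png

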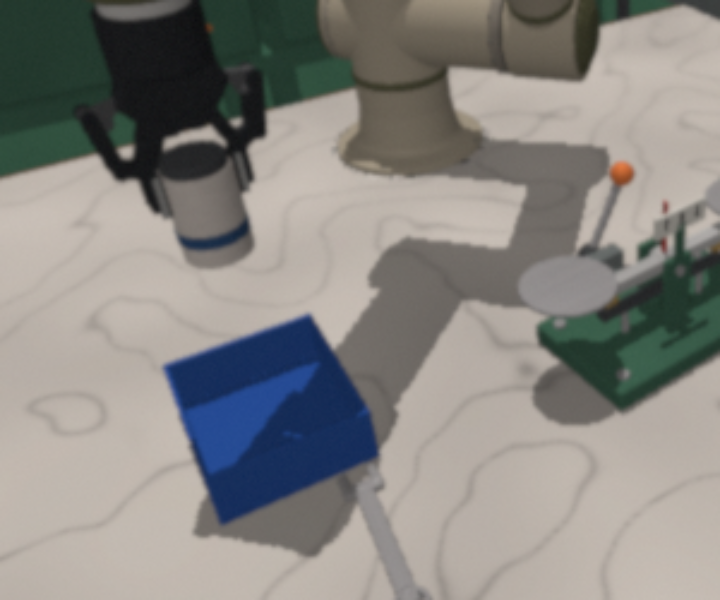

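The cartridge is held upright near (205,205) in the crop, above the crate. I'll lower it, and touchdown should come at a TCP height of about 0.058 m.

Emit:
jog_arm:
  rows:
    - {"slide":[0,0,-0.02],"twist":[0,0,0],"claw":1}
    - {"slide":[0,0,-0.035],"twist":[0,0,0],"claw":1}
    - {"slide":[0,0,-0.035],"twist":[0,0,0],"claw":1}
    - {"slide":[0,0,-0.035],"twist":[0,0,0],"claw":1}
    - {"slide":[0,0,-0.035],"twist":[0,0,0],"claw":1}
    - {"slide":[0,0,-0.035],"twist":[0,0,0],"claw":1}
    - {"slide":[0,0,-0.035],"twist":[0,0,0],"claw":1}
    - {"slide":[0,0,-0.025],"twist":[0,0,0],"claw":1}
    - {"slide":[0,0,-0.015],"twist":[0,0,0],"claw":1}
    - {"slide":[0,0,-0.007],"twist":[0,0,0],"claw":1}
    - {"slide":[0,0,0],"twist":[0,0,0],"claw":1}
    - {"slide":[0,0,0],"twist":[0,0,0],"claw":1}

```text
time_s: 13.25
ee_pos: [0.5091, -0.3761, 0.0676]
tool_rot: [0.001, 0.999, 0.044, 0.001]
contact_force: [0.5, 0.1, -4.0]
finger_gap: 0.0573
grasp_force: 44.0
```

Emit:
jog_arm:
  rows:
    - {"slide":[0,0,-0.004],"twist":[0,0,0],"claw":1}
    - {"slide":[0,0,-0.004],"twist":[0,0,0],"claw":1}
    - {"slide":[0,0,-0.002],"twist":[0,0,0],"claw":1}
    - {"slide":[0,0,0],"twist":[0,0,0],"claw":1}

```text
time_s: 13.58
ee_pos: [0.5084, -0.3759, 0.0588]
tool_rot: [-0.0, 0.999, 0.044, -0.0]
contact_force: [0.1, 0.2, -3.8]
finger_gap: 0.057
grasp_force: 44.0
```

Emit:
jog_arm:
  rows:
    - {"slide":[0,0,-0.0015],"twist":[0,0,0],"claw":1}
    - {"slide":[0,0,0],"twist":[0,0,0],"claw":1}

```text
time_s: 13.75
ee_pos: [0.5085, -0.3761, 0.0584]
tool_rot: [0.0, 0.999, 0.044, 0.0]
contact_force: [-1.3, 1.7, 2.2]
finger_gap: 0.0567
grasp_force: 44.3
```

Touchdown: the vertical force went from -4 to +2 N. Releasing and retreating.

Emit:
jog_arm:
  rows:
    - {"slide":[0,0,0],"twist":[0,0,0],"claw":0.2}
    - {"slide":[0,0,0],"twist":[0,0,0],"claw":-0.4}
    - {"slide":[0,0,0],"twist":[0,0,0],"claw":-0.6}
    - {"slide":[0,0,0],"twist":[0,0,0],"claw":-0.8}
    - {"slide":[0,0,0],"twist":[0,0,0],"claw":-0.9}
    - {"slide":[0,0,0],"twist":[0,0,0],"claw":-0.9}

```text
time_s: 14.25
ee_pos: [0.5085, -0.376, 0.0578]
tool_rot: [0.0, 0.999, 0.044, 0.0]
contact_force: [0.1, -0.4, -0.5]
finger_gap: 0.0811
grasp_force: 0.0
```

Emit:
jog_arm:
  rows:
    - {"slide":[0,0,0.01],"twist":[0,0,0],"claw":-0.9}
    - {"slide":[0,0,0.02],"twist":[0,0,0],"claw":-0.9}
    - {"slide":[0,0,0.03],"twist":[0,0,0],"claw":-0.9}
    - {"slide":[0,0,0.04],"twist":[0,0,0],"claw":-0.9}
    - {"slide":[0,0,0.04],"twist":[0,0,0],"claw":-0.9}
    - {"slide":[0,0,0.04],"twist":[0,0,0],"claw":-0.9}
    - {"slide":[0,0,0.04],"twist":[0,0,0],"claw":-0.9}
    - {"slide":[0,0,0.03],"twist":[0,0,0],"claw":-0.9}
    - {"slide":[0,0,0],"twist":[0,0,0],"claw":-0.9}
    - {"slide":[0,0,0],"twist":[0,0,0],"claw":-0.9}

```text
time_s: 15.08
ee_pos: [0.5087, -0.3761, 0.2468]
tool_rot: [0.001, 0.999, 0.044, 0.001]
contact_force: [-0.2, 0.7, -1.1]
finger_gap: 0.081
grasp_force: 0.0
```

Run:
```python
from h import *
d=snap('scene','s5'); print(state()['ee_pos'],state()['contact_force'])
cv2.imwrite('pics/c5.png',cv2.resize(d['frame'][120:380,100:460],None,fx=2.2,fy=2.2))
```

```text
[ 0.5083209  -0.37581245  0.24521251] [-0.20830195 -0.05614201 -0.81640808]
```

View pics/c5.png

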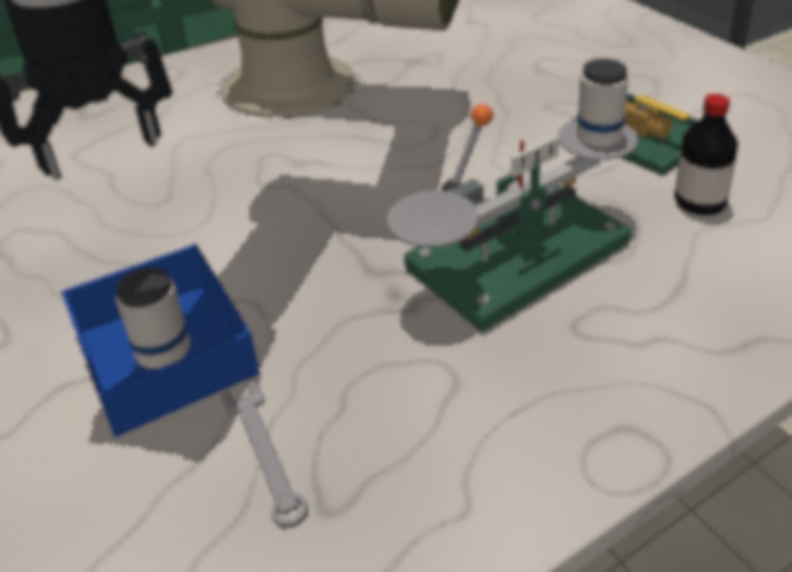

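The heavier cartridge stands upright in the crate near (155,315), and the lighter one is on its pan near (603,105). The lever is back and the gripper is clear.

```bash
python3 -c "
from cell import *
print(job_done())"
```

```text
the job is handed in; nothing more can be done
None
```

The right-hand cartridge proved heavier; with the beam arrested level again I set it upright in the blue crate, left the lighter one on its pan, and handed the job in at about 15 s.

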